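# Tip two parts crates, push the stamped one to the dispatch rail

### The arm

A 6-joint arm with a two-finger parallel gripper is mounted at the origin on a cart in front of the work surface, level with it; the furniture and walls round the work are solid. World frame = base frame: x ahead of the robot, y to its left, z up, the work surface at z = 0. Lengths are in m, angles in degrees, forces in N, time in s.
With the tool pointing down it reaches from about 0.35 to 0.775 m from the base axis. Payload 7.3 kg.
Tool frame: the origin (TCP) lies at the very end of the fingers, on their centre line; the grasp point (between the pads) lies 19 mm behind it; z points along the fingers, y is the line along which they close (so a half turn about z gives the same grasp; the last joint's range is limited). The gripper opens to 92 mm and grips with 3 to 60 N. Pads are 19 mm wide; open, the fingers measure 130 mm over their backs; the gripper's body (75 mm by 190 mm) begins 47 mm behind the grasp point.
Start: joints at [65.432, 19.595, 87.324, -0, 73.075, -8.365], TCP at [0.146, 0.504, 0.227] pointing down, gripper open.
Joint ranges: [-145.02, 145.02], [-44.19, 115.74], [2.07, 154.8], [-57.11, 237.11], [16.16, 152.29], [-177.93, 177.93]. Speed limits (degrees/s): [147.25, 147.25, 180, 180, 180, 180].

### API

Orientations are given as a 3x3 rotation matrix whose columns are the frame's x, y, z axes.
In Python, from cell import observe, capture, finish_job gives the robot as it stands.
- The arm moves only by the shell command python3 -m creep 'ROWS' [OPENING]. ROWS is JSON, a list that holds one entry, the list of rows, each a list of 4 numbers: the shift along the tool's x, y, z in mm, then the turn about the tool's z in rad. A call has 1 to 20 rows; each row shifts and turns the commanded pose from where the row before left it, along the tool's axes as they then stand; what a row does not reach is not made up. A row lasts 1/10 s, in which the tool goes at most 50 mm and 8.59 degrees, less where a joint would pass 70% of its speed; a pose out of reach is approached as far as the arm can. A call is refused whole if a number of a shift passes 50 or a number of a turn 0.15, either way. A call with a gripper value outside its range is refused whole. OPENING is the finger opening in mm, from 0 to 91.8, set as the call begins (- or left out, the last holds). The fingers move at their own pace and stop on an object; the grip force is fixed at half the most. Time passes only in rows, so rows that do not move let the fingers close. It gives the time, the measured TCP pose, the force, the opening and the grip force at its end, in the units of the state.
- observe(): the state, without advancing time (a new reading comes with each control period).
- capture(name): name is "scene" or "top"; returns a dict with "frame" (384x512x3 uint8, red, green, blue), "camera_matrix" (3x3 intrinsics, pixels), "extrinsics" (4x4, takes a point from camera to world coordinates). Camera axes: x right, y up, looking along -z (the intrinsics and any distortion apply to the point x, -y, -z); pixel columns grow to the right and rows downward; lengths in m; the calibration is good to about 2 mm. A picture is of the moment at which its call begins. There is no depth.
- finish_job(): hands the job in; it is judged then, once.
The state is a dict: "t": time; "qpos": joint angles; "joint_vel": joint speeds; "joint_torque": joint torques, N m; "position": TCP position; "eef_rot": TCP orientation; "force": force on the tool from outside, world axes, zero at the start; "torque": the same for the moment, N m; "grip_width": opening from 0.0 (shut) to 1.0 (fully open); "finger_force": force on a finger pad.
Only numpy, scipy, OpenCV 4.12 (cv2) and the standard library are available. Lean on these libraries where they do the work, as an engineer would, in place of code of your own. Each camera call takes 0.05 s, during which the arm holds its last target. There are 200 camera calls.

### The job

One of the two small plywood crates has a ring with a cross stamped on its underside: without gripping or lifting them, push each crate over away from you with the fingers, the left-hand one first and then the right-hand one, so that both lie on their far sides with their undersides facing you. Then push the stamped crate along the bench, still lying, until its open end sits flush against the low rail at the back, and leave the plain crate lying well short of the rail. Do not move the jar, the spool or the tin.

Things in the scene. Friction and masses are not known exactly. Their poses are not given: they have to be found in the camera images.
- crate_a: Open-topped plywood crate, 50 deep (its x), 100 wide (y), 100 mm tall (z), walls and bottom 6 mm, 0.25 to 0.5 kg, empty. Origin: centre of the underside; z points out of the mouth, x away from the robot while it stands (yaw within 0.35 rad). At the left or at the right; standing, both crates look alike.
- crate_b: Open-topped plywood crate, 50 deep (its x), 100 wide (y), 100 mm tall (z), walls and bottom 6 mm, 0.25 to 0.5 kg, empty. Origin: centre of the underside; z points out of the mouth, x away from the robot while it stands (yaw within 0.35 rad). The other crate, alike outside.
- stamp (a point): Centre of the dark stamp (42 mm ring with a diagonal cross in it) on the underside of one of the two crates; the other underside is plain. At the start it lies hidden on the bench.
- crate_a_mid (a point): Centre of crate_a: 50 mm from the underside along its z; 25 mm above the bench when it lies on its far face. Pushed near the top of its near face (65 mm up or more, the fingers rising a little as it leans) it tips over its far bottom edge, hardly sliding, and falls by itself past about 35 degrees; then it lies 50 mm high and 100 mm long, x down, z to the rail. Pushed low it slides.
- crate_a_rim_left (a point): Corner of the open rim of crate_a on its far face: [+25, +50, 100] mm in the crate's frame. When the crate lies on its far face this is a lower front corner, on the bench.
- crate_a_rim_right (a point): Corner of the open rim of crate_a on its far face: [+25, -50, 100] mm in the crate's frame. When the crate lies on its far face this is a lower front corner, on the bench.
- crate_b_mid (a point): Centre of crate_b: 50 mm from the underside along its z; 25 mm above the bench when it lies on its far face. Pushed near the top of its near face (65 mm up or more, the fingers rising a little as it leans) it tips over its far bottom edge, hardly sliding, and falls by itself past about 35 degrees; then it lies 50 mm high and 100 mm long, x down, z to the rail. Pushed low it slides.
- crate_b_rim_left (a point): Corner of the open rim of crate_b on its far face: [+25, +50, 100] mm in the crate's frame. When the crate lies on its far face this is a lower front corner, on the bench.
- crate_b_rim_right (a point): Corner of the open rim of crate_b on its far face: [+25, -50, 100] mm in the crate's frame. When the crate lies on its far face this is a lower front corner, on the bench.
- rail: Dispatch line: a straight wooden batten with a bright metal face, fixed to the bench behind the crates, 30 mm deep (its x), 660 mm long (its y), 22 mm high. Origin: centre of its underside; the near face that stops a crate is at x = -15 mm in its frame; x points away from the robot.
- jar: White jar with black lid, 52 mm across, 58 mm tall, loose, between the two crates. Origin: centre of its underside.
- spool: Wooden spool of white thread, 38 mm across, 50 mm tall, loose, between the two crates. Origin: centre of its underside.
- tin: Low round red tin, 80 mm across, 26 mm tall, loose, at the near left of the bench. Origin: centre of its underside.
Mind the look-alikes: they are no part of the job. Leave any purple look-alike of the crate_a alone.

How it is judged (in metres and radians):
On the way, in this order (a step that is already met when the one before it is completed fails the run):
1. the left-hand crate lies on its far side, underside towards the robot, while the right-hand one has not been tipped yet (((angle between crate_a's own x axis and vertical above 2.9 rad and angle between the z axis of crate_a and the x axis of rail, either way round below 1 rad and x of crate_a in the frame of rail below -0.07 m and world y of crate_a_mid above -0.115 m) or (angle between crate_b's own x axis and vertical above 2.9 rad and angle between the z axis of crate_b and the x axis of rail, either way round below 1 rad and x of crate_b in the frame of rail below -0.07 m and world y of crate_b_mid above -0.115 m)) and not ((angle between crate_a's own x axis and vertical above 2.9 rad and angle between the z axis of crate_a and the x axis of rail, either way round below 1 rad and x of crate_a in the frame of rail below -0.07 m and world y of crate_a_mid below -0.115 m) or (angle between crate_b's own x axis and vertical above 2.9 rad and angle between the z axis of crate_b and the x axis of rail, either way round below 1 rad and x of crate_b in the frame of rail below -0.07 m and world y of crate_b_mid below -0.115 m))), for 0.2 s.
2. the right-hand crate lies on its far side too, underside towards the robot (((angle between crate_a's own x axis and vertical above 2.9 rad and angle between the z axis of crate_a and the x axis of rail, either way round below 1 rad and x of crate_a in the frame of rail below -0.07 m and world y of crate_a_mid above -0.115 m) or (angle between crate_b's own x axis and vertical above 2.9 rad and angle between the z axis of crate_b and the x axis of rail, either way round below 1 rad and x of crate_b in the frame of rail below -0.07 m and world y of crate_b_mid above -0.115 m)) and ((angle between crate_a's own x axis and vertical above 2.9 rad and angle between the z axis of crate_a and the x axis of rail, either way round below 1 rad and x of crate_a in the frame of rail below -0.07 m and world y of crate_a_mid below -0.115 m) or (angle between crate_b's own x axis and vertical above 2.9 rad and angle between the z axis of crate_b and the x axis of rail, either way round below 1 rad and x of crate_b in the frame of rail below -0.07 m and world y of crate_b_mid below -0.115 m))), for 0.2 s.
3. the stamped crate, lying, has its open end flush against the rail (angle between crate_a's own x axis and vertical above 2.9 rad and x of each of crate_a_rim_left, crate_a_rim_right in the frame of rail above -0.023 m and y of crate_a_mid in the frame of rail between -0.31 and 0.31 m and angle between the z axis of crate_a and the x axis of rail, either way round below 1 rad), for 0.2 s.
At the end, for the whole second after the job is handed in: The stamped crate lies on its far side with both rim corners within 8 mm of the rail's near face and its middle at least 20 mm inside the ends of the rail; the plain crate lies on its far side, mouth away from the robot, its rim at least 20 mm short of the rail; both are at rest (all of step 3 and angle between crate_b's own x axis and vertical above 2.9 rad and x of each of crate_b_rim_left, crate_b_rim_right in the frame of rail below -0.035 m and angle between the z axis of crate_b and the x axis of rail, either way round below 1 rad and linear speed of each of crate_a, crate_b below 0.01 m/s); the robot touches nothing.
It fails at once if a crate is lifted or carried: its centre rises over 70 mm while it tips, 62 mm while upright, or 45 mm while lying ((height (world z) of crate_a_mid above 0.07 m or (angle between crate_a's own x axis and vertical above 2.9 rad and height (world z) of crate_a_mid above 0.045 m) or (angle between crate_a's own z axis and vertical below 0.12 rad and height (world z) of crate_a_mid above 0.062 m)) or (height (world z) of crate_b_mid above 0.07 m or (angle between crate_b's own x axis and vertical above 2.9 rad and height (world z) of crate_b_mid above 0.045 m) or (angle between crate_b's own z axis and vertical below 0.12 rad and height (world z) of crate_b_mid above 0.062 m))).
It fails at once if the jar, the spool or the tin is moved more than 20 mm (distance of any of jar, spool, tin from where it was at the start of the episode above 0.02 m).
It also fails if it takes over 61 s, if anything falls off the work surface, if the arm or the gripper's body presses on something with over 40 N, if the wrist force passes 120 N, or if a joint passes its speed limit or range.

## Working session

There is one attempt and no reset: what is moved stays moved. The work goes in short steps, Python scripts to look and compute and a shell command to move; the robot and the scene stay as the last step left them, time stands still between calls to the robot, and variables do not carry over. Pictures are saved under pics/ and viewed, at most 10 in all, crops included, and the job is handed in when it is done.

```bash
ls; mkdir -p pics; cat > h.py <<'E'
import numpy as np, cv2
from cell import observe, capture, finish_job
def cam(n):
    c=capture(n); return c['frame'],np.array(c['camera_matrix']),np.array(c['extrinsics'])
def ray(K,E,u,v):
    d=np.linalg.inv(K)@np.array([u,v,1.0]); d=np.array([d[0],-d[1],-d[2]])
    return E[:3,3],E[:3,:3]@d
def plane(K,E,u,v,z):
    o,d=ray(K,E,u,v); return o+d*(z-o[2])/d[2]
def tri(r1,r2):
    (a,d),(b,e)=r1,r2; s=np.linalg.lstsq(np.c_[d,-e],b-a,rcond=None)[0]
    p,q=a+d*s[0],b+e*s[1]; return (p+q)/2,np.linalg.norm(p-q)
def proj(K,E,p):
    q=E[:3,:3].T@(np.array(p)-E[:3,3]); w=K@np.array([q[0],-q[1],-q[2]]); return w[:2]/w[2]
E
python3 - <<'E'
from h import *
ims=[]
for n in ['scene','top']:
    f,K,E=cam(n); np.savez(n+'0',f=f,K=K,E=E); cv2.imwrite(f'pics/{n}0.png',cv2.resize(f[:,:,::-1],(768,576),interpolation=cv2.INTER_CUBIC)); print(n,K.round(1).tolist(),E.round(3).tolist())
s=observe(); print(s['position'],s['eef_rot'],s['t'],s['force'])
E
```

```text
pics
scene [[389.1, 0.0, 250.9], [0.0, 389.1, 193.3], [0.0, 0.0, 1.0]] [[0.768, 0.451, -0.455, 0.076], [-0.641, 0.559, -0.526, -0.665], [0.017, 0.696, 0.718, 0.837], [0.0, 0.0, 0.0, 1.0]]
top [[353.6, 0.0, 257.4], [0.0, 353.6, 193.7], [0.0, 0.0, 1.0]] [[-0.021, 0.998, -0.062, 0.492], [-1.0, -0.02, 0.007, -0.108], [0.006, 0.062, 0.998, 1.205], [0.0, 0.0, 0.0, 1.0]]
[0.14633307 0.50380566 0.22608494] [[-9.60265345e-01  2.79087981e-01 -6.04581535e-04]
 [ 2.79088553e-01  9.60264476e-01 -1.31001674e-03]
 [ 2.14948246e-04 -1.42669546e-03 -9.99998959e-01]] 0.1 [ 0.23067183  0.00088759 -0.130967  ]
```

View pics/scene0.png

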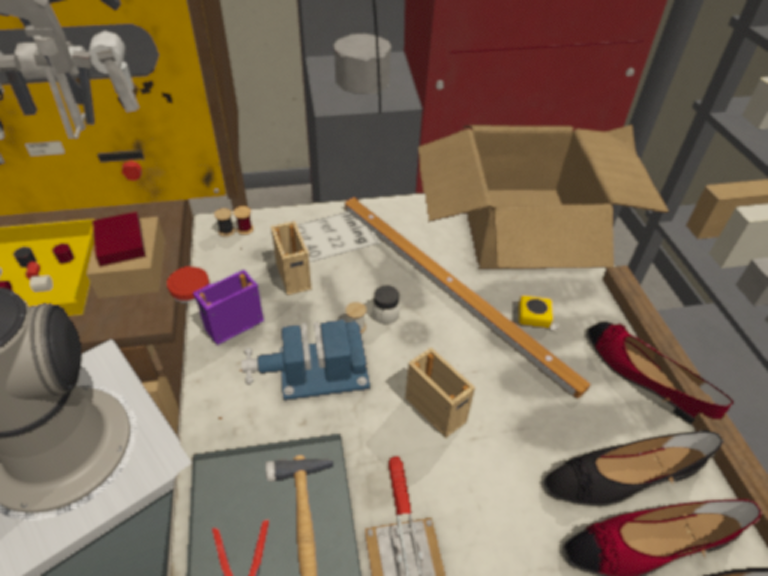

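View pics/top0.png

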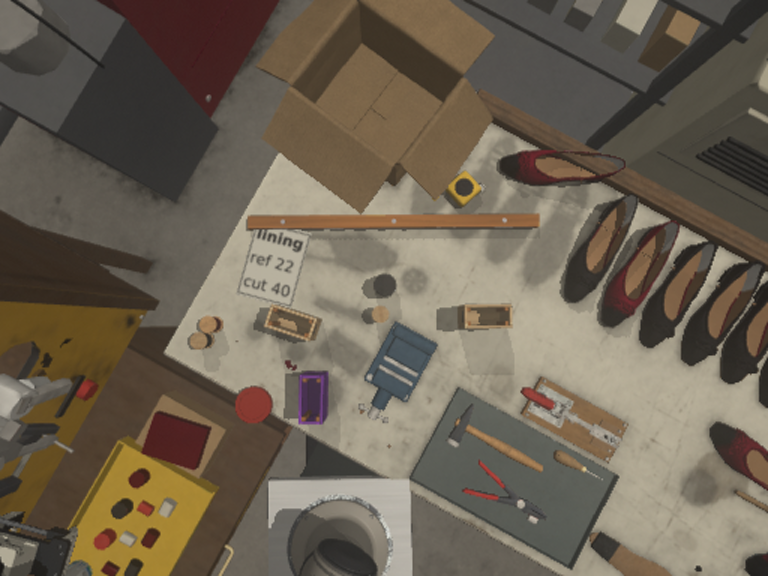

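Scene: the left crate is at (291,258) and the right one at (438,390). Top, in the 768-wide view: left crate (291,323), right crate (487,316), rail (393,222), jar (380,286), spool (378,314), tin (254,404). The crate-shaped things are the plywood pair plus a purple one at (313,397). Only the plywood pair fits the description, so the purple one is left alone. Next I confirm this in an enlarged crop and segment.

```bash
python3 - <<'E'
from h import *
t=np.load('top0.npz'); f,K,E=t['f'],t['K'],t['E']
s=np.load('scene0.npz'); g=s['f']
a=f[195:235,165:225]; b=f[195:235,295:355]
c=g[140:200,170:230]; d=g[225:295,260:330]
R=lambda x,w,h:cv2.resize(x,(w,h),interpolation=cv2.INTER_CUBIC)
im=np.vstack([np.hstack([R(a,400,267),R(b,400,267)]),np.hstack([R(c,330,330),R(d,330,330),np.zeros((330,140,3),np.uint8)])])
cv2.imwrite('pics/crop.png',im[:,:,::-1])
# wood mask
hsv=cv2.cvtColor(f,cv2.COLOR_RGB2HSV)
for n,(r0,r1,c0,c1) in dict(L=(195,235,165,225),R=(195,235,300,355)).items():
    m=((hsv[r0:r1,c0:c1,0]>9)&(hsv[r0:r1,c0:c1,0]<24)&(hsv[r0:r1,c0:c1,1]>75)).astype(np.uint8)
    k,l,st,ce=cv2.connectedComponentsWithStats(m); i=1+st[1:,4].argmax()
    cs=max(cv2.findContours((l==i).astype(np.uint8),0,1)[0],key=cv2.contourArea)
    bx=cv2.boxPoints(cv2.minAreaRect(cs))+[c0,r0]
    print(n,st[i],bx.round(1).tolist())
    for u,v in bx: print(plane(K,E,u,v,.1).round(4))
m=((hsv[...,0]>5)&(hsv[...,0]<20)&(hsv[...,1]>110)).astype(np.uint8); m[:135]=0;m[160:]=0
ys,xs=np.nonzero(m); k=(xs>150)&(xs<370); ys,xs=ys[k],xs[k]
print('rail',xs.min(),xs.max())
for u in range(xs.min()+8,xs.max(),35):
    v=ys[xs==u]; print(u,v.min(),v.max(),plane(K,E,u,v.max()+.5,.022).round(4),plane(K,E,u,v.min()-.5,.022).round(4))
for n,u,v,z in [('jar',253.5,191,.058),('spool',252,209.5,.05),('tin',169,269.5,.026),('purple',209,265,.1),('purpleTR',217,248,.1),('purpleTL',200,248,.1),('viseTL',265,216,.06),('viseTR',290,230,.06),('viseleft',244,254,.06)]: print(n,plane(K,E,u,v,z).round(3))
E
```

```text
L [ 11   8  38  24 534] [[175.6, 217.2], [180.7, 201.9], [213.7, 212.9], [208.6, 228.2]]
[0.4922 0.1403 0.1   ]
[0.5395 0.1241 0.1   ]
[0.5031 0.0216 0.1   ]
[0.456  0.0381 0.1   ]
R [  9   8  33  16 454] [[309.0, 203.0], [341.0, 203.0], [341.0, 218.0], [309.0, 218.0]]
[ 0.528  -0.2766  0.1   ]
[ 0.5259 -0.3768  0.1   ]
[ 0.4791 -0.3752  0.1   ]
[ 0.4812 -0.2752  0.1   ]
rail 165 359
173 144 151 [0.7135 0.1652 0.022 ] [0.7407 0.165  0.022 ]
208 144 151 [0.7112 0.0473 0.022 ] [0.7385 0.047  0.022 ]
243 144 151 [ 0.7089 -0.0707  0.022 ] [ 0.7362 -0.0712  0.022 ]
278 143 151 [ 0.7066 -0.1889  0.022 ] [ 0.7373 -0.1896  0.022 ]
313 143 150 [ 0.7077 -0.3073  0.022 ] [ 0.7351 -0.3081  0.022 ]
348 143 150 [ 0.7054 -0.4258  0.022 ] [ 0.7328 -0.4268  0.022 ]
jar [ 0.572 -0.104  0.058]
spool [ 0.512 -0.098  0.05 ]
tin [0.321 0.18  0.026]
purple [0.343 0.038 0.1  ]
purpleTR [0.394 0.013 0.1  ]
purpleTL [0.395 0.065 0.1  ]
viseTL [ 0.49  -0.139  0.06 ]
viseTR [ 0.443 -0.219  0.06 ]
viseleft [ 0.37  -0.069  0.06 ]
```

View pics/crop.png

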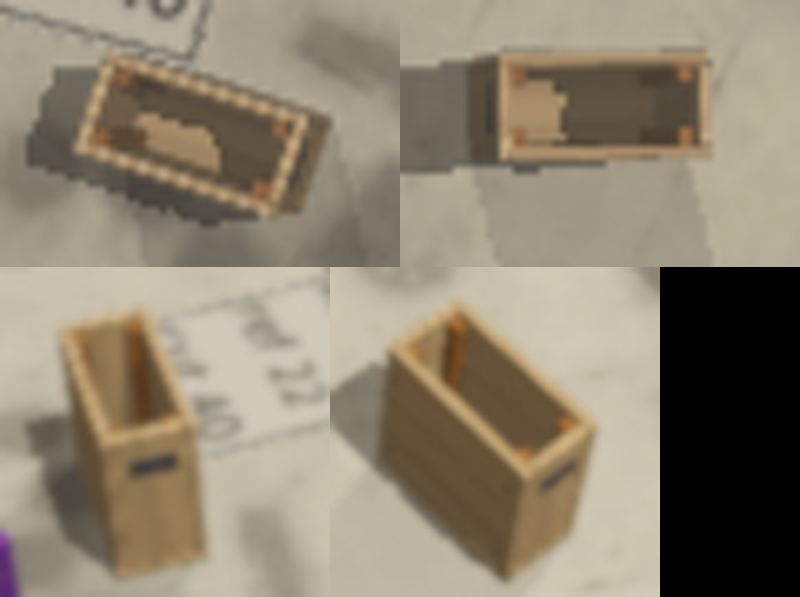

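The crop confirms both plywood crates, standing with mouths up. I now triangulate their rim corners across the two views.

```bash
python3 - <<'E'
from h import *
t=np.load('top0.npz'); s=np.load('scene0.npz')
A=400/60;C=5.5;D=330/70
L=dict(FL=((112,53),(148,312)),FR=((308,118),(196,418)),NR=((273,214),(105,443)),NL=((78,150),(60,330)))
R=dict(FL=((498,52),(460,303)),FR=((711,52),(595,430)),NR=((711,158),(525,475)),NL=((498,158),(390,347)))
for nm,X in (('L',L),('R',R)):
  P={}
  for k,(a,b) in X.items():
    if nm=='L': u=(a[0]/A+165-.5,a[1]/A+195-.5); w=(b[0]/C+170-.5,(b[1]-267)/C+140-.5)
    else: u=((a[0]-400)/A+295-.5,a[1]/A+195-.5); w=((b[0]-330)/D+260-.5,(b[1]-267)/D+225-.5)
    p,e=tri(ray(t['K'],t['E'],*u),ray(s['K'],s['E'],*w)); P[k]=p
    print(nm,k,p.round(4),round(e,4),plane(t['K'],t['E'],*u,.1).round(4))
  y=P['FL']+P['NL']-P['FR']-P['NR']; print('centre',np.mean(list(P.values()),0).round(4),'yaw',np.arctan2(-y[0],y[1]).round(3))
f=s['f']
E
```

```text
L FL [0.5381 0.122  0.0999] 0.0009 [0.5378 0.1223 0.1   ]
L FR [0.5056 0.03   0.1062] 0.0005 [0.5055 0.031  0.1   ]
L NR [0.4615 0.0473 0.102 ] 0.0007 [0.4611 0.0478 0.1   ]
L NL [0.493  0.1382 0.1003] 0.0005 [0.4928 0.1384 0.1   ]
centre [0.4996 0.0844 0.1021] yaw -0.337
R FL [ 0.5301 -0.2776  0.0968] 0.0004 [ 0.5302 -0.2773  0.1   ]
R FR [ 0.5272 -0.3769  0.098 ] 0.0027 [ 0.5281 -0.3774  0.1   ]
R NR [ 0.4786 -0.3749  0.1034] 0.0002 [ 0.4785 -0.3756  0.1   ]
R NL [ 0.4812 -0.2765  0.0992] 0.0017 [ 0.4805 -0.2758  0.1   ]
centre [ 0.5043 -0.3265  0.0993] yaw -0.028
```

```bash
python3 -m creep '[[[-28,-19,0,0.054],[-28,-19,0,0],[-28,-19,0,0],[-28,-19,0,0],[-28,-19,0,0],[-28,-19,0,0],[-28,-19,0,0],[-28,-19,0,0],[-28,-19,0,0],[-28,-19,0,0],[-28,-19,0,0],[-28,-19,0,0],[-28,-19,0,0],[-28,-19,0,0],[-28,-14,0,0],[0,0,0,0],[0,0,0,0]]]' 50; python3 -c "
from h import *
s=observe();p=s['position'];R=s['eef_rot'];print(p,R)
for n,g in (('pre',(.448,.1024,.078)),('centre',(.4996,.0844,.078))):
  print(n,(R.T@(np.array(g)-p)*1000).round(1))"
```

```text
t: 1.8
position: [0.4515, 0.102, 0.2262]
eef_rot: [[-0.943, 0.332, -0.001], [0.332, 0.943, 0.0], [0.002, -0.0, -1.0]]
force: [-0.7, 0.8, 0.2]
grip_width: 0.544
finger_force: 0.0
[0.45148377 0.10199343 0.22621586] [[-9.43327364e-01  3.31860335e-01 -1.48442412e-03]
 [ 3.31860236e-01  9.43328512e-01  3.19640209e-04]
 [ 1.50637550e-03 -1.91095982e-04 -9.99998847e-01]]
pre [  3.2  -0.7 148.2]
centre [-51.5  -0.6 148.1]
```

```bash
python3 -m creep '[[[0,0,40,0],[0,0,40,0],[0,0,40,0],[0,0,28,0],[0,0,0,0],[-6,0,0,0],[-6,0,0,0],[-5,0,0,0],[-5,0,0,0],[-5,0,0,0],[-5,0,-1,0],[-5,0,-1,0],[-5,0,-1,0]]]'; python3 - <<'E'
from h import *
f,K,E=cam('scene'); g,_,_=cam('top')
im=np.hstack([cv2.resize(f[110:270,140:300],(400,400)),cv2.resize(g[130:290,120:280],(400,400))])
cv2.imwrite('pics/push1.png',im[:,:,::-1])
E
```

```text
t: 3.1
position: [0.492, 0.0882, 0.0819]
eef_rot: [[-0.944, 0.331, 0.0], [0.331, 0.944, 0.0], [-0.0, 0.0, -1.0]]
force: [-0.3, -0.5, 1.1]
grip_width: 0.546
finger_force: 0.3
```

View pics/push1.png

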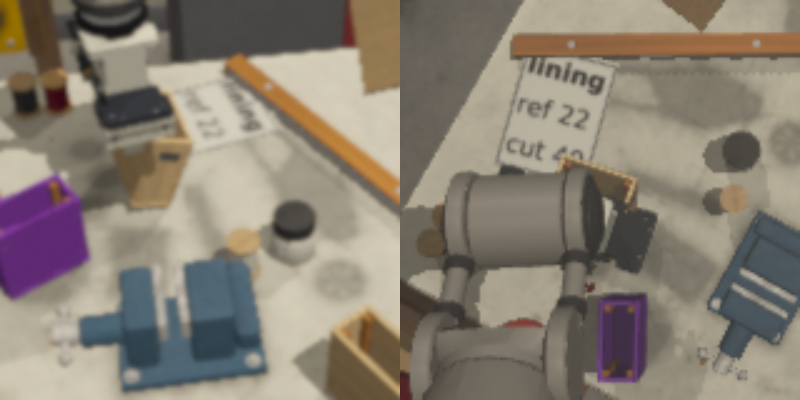

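The left crate (scene crop, about (155,160)) is leaning without sliding, so I keep pushing.

```bash
python3 -m creep '[[[-5,0,-1,0],[-5,0,-1,0],[-5,0,-1,0],[-4,0,-1,0],[-4,0,-1,0],[0,0,0,0],[0,0,0,0],[0,0,0,0],[0,0,0,0],[15,0,-20,0],[20,0,-40,0],[0,0,0,0],[0,0,0,0]]]'; python3 - <<'E'
from h import *
f,K,E=cam('scene'); g,_,_=cam('top')
im=np.hstack([cv2.resize(f[110:270,140:300],(400,400)),cv2.resize(g[130:290,120:280],(400,400))])
cv2.imwrite('pics/push2.png',im[:,:,::-1])
E
```

```text
t: 4.5
position: [0.4804, 0.0925, 0.1476]
eef_rot: [[-0.944, 0.33, 0.003], [0.33, 0.944, 0.0], [-0.002, 0.001, -1.0]]
force: [0.4, -0.6, -0.1]
grip_width: 0.545
finger_force: 0.0
```

View pics/push2.png

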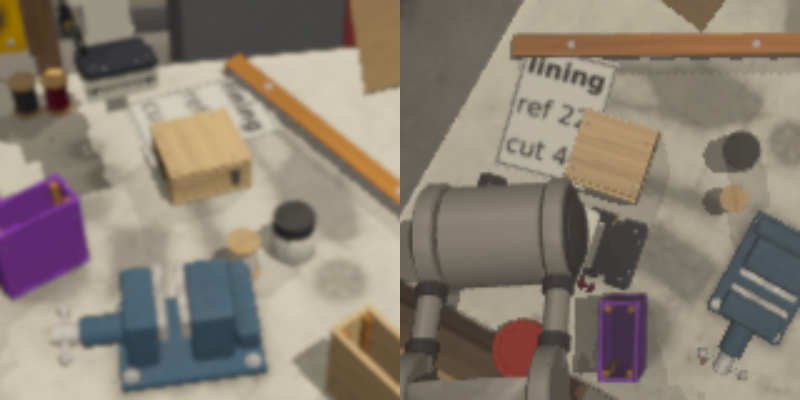

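The left crate is down: its face is at (612,155) in the top crop, and jar, spool and purple crate are untouched. On to the right crate.

```bash
python3 -m creep '[[[10,0,-30,-0.1],[5,0,-30,-0.1],[0,-15,0,-0.109],[2,-35,0,0],[2,-35,0,0],[2,-35,0,0],[0,-35,0,0],[0,-35,0,0],[0,-35,0,0],[0,-35,0,0],[0,-35,0,0],[0,-35,0,0],[0,-35,0,0],[0,-35,0,0],[0,-15,0,0],[0,0,0,0],[0,0,0,0]]]'; python3 -c "
from h import *
s=observe();p=s['position'];R=s['eef_rot']
for n,g in (('pre',(.4498,-.325,.078)),('centre',(.5043,-.3265,.078))):
  print(n,(R.T@(np.array(g)-p)*1000).round(1))
f,K,E=cam('scene'); cv2.imwrite('pics/s3.png',cv2.resize(f[100:200,150:300,::-1],(750,500),interpolation=cv2.INTER_CUBIC))"
```

```text
t: 6.3
position: [0.4464, -0.3167, 0.2058]
eef_rot: [[-1.0, 0.028, -0.001], [0.028, 1.0, 0.002], [0.001, 0.002, -1.0]]
force: [0.5, 0.5, -0.0]
grip_width: 0.544
finger_force: 0.0
pre [ -3.8  -8.4 127.8]
centre [-58.3  -8.4 127.7]
```

View pics/s3.png

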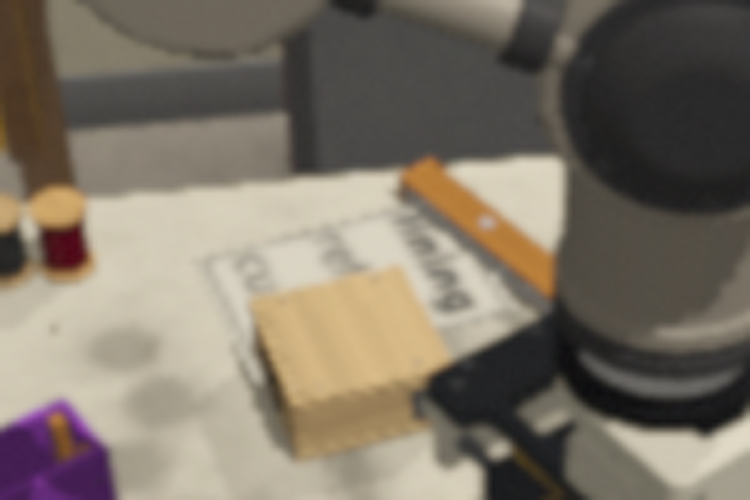

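```bash
python3 -m creep '[[[-4,-8,40,0],[0,0,40,0],[0,0,40,0],[0,0,8,0],[0,0,0,0],[-7,0,0,0],[-7,0,0,0],[-6,0,0,0],[-5,0,0,0],[-5,0,0,0],[-5,0,0,0],[-5,0,-1,0],[-5,0,-1,0],[-5,0,-1,0]]]'; python3 -m creep '[[[-5,0,-1,0],[-5,0,-1,0],[-5,0,-1,0],[-4,0,-1,0],[-4,0,-1,0],[0,0,0,0],[0,0,0,0],[0,0,0,0],[0,0,0,0],[15,0,-20,0],[20,0,-40,0],[30,0,-40,0],[30,0,-20,0],[0,0,0,0]]]';  python3 - <<'E'
from h import *
f,K,E=cam('scene'); g,_,_=cam('top')
np.savez('s4',f=f); np.savez('t4',f=g)
im=np.hstack([cv2.resize(f[200:310,250:360],(400,400)),cv2.resize(g[130:290,220:380],(400,400))])
cv2.imwrite('pics/push4.png',im[:,:,::-1])
E
```

```text
t: 7.75
position: [0.501, -0.3273, 0.0817]
eef_rot: [[-1.0, 0.028, 0.0], [0.028, 1.0, 0.0], [-0.0, 0.0, -1.0]]
force: [-0.8, -0.3, 0.0]
grip_width: 0.548
finger_force: 0.3
t: 9.15
position: [0.4269, -0.3262, 0.2104]
eef_rot: [[-1.0, 0.03, 0.003], [0.03, 1.0, -0.004], [-0.004, -0.004, -1.0]]
force: [-0.7, 0.2, 0.3]
grip_width: 0.544
finger_force: 0.0
```

View pics/push4.png

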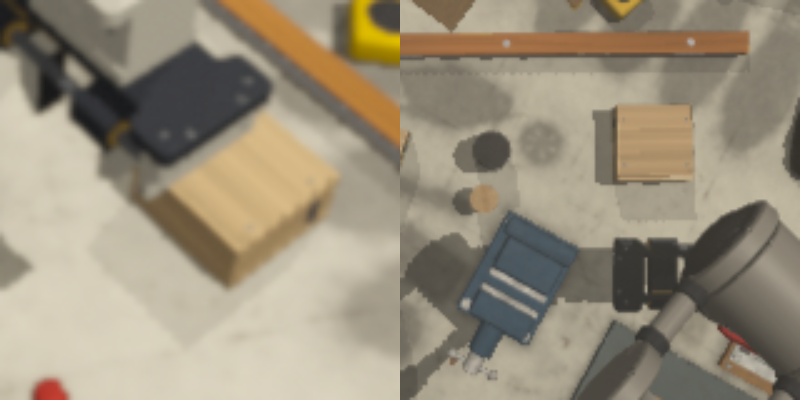

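The right crate lies at (655,145) in the top crop. I move the arm aside to see both undersides.

```bash
python3 -m creep '[[[0,35,-20,0],[0,35,-20,0],[0,35,0,0],[0,35,0,0],[0,35,0,0],[0,35,0,0],[0,35,0,0],[0,35,0,0],[0,35,0,0],[0,35,0,0],[0,35,0,0],[0,35,0,0],[0,35,0,0],[0,35,0,0],[0,35,0,0],[0,35,0,0],[0,0,0,0],[0,0,0,0]]]';  python3 - <<'E'
from h import *
f,K,E=cam('scene'); g,KT,ET=cam('top')
np.savez('s5',f=f,K=K,E=E); np.savez('t5',f=g,K=KT,E=ET)
hsv=cv2.cvtColor(g,cv2.COLOR_RGB2HSV)
out=[]
for n,(r0,r1,c0,c1) in dict(L=(165,215,180,226),R=(165,206,290,345)).items():
    h=hsv[r0:r1,c0:c1]
    m=((h[...,0]>9)&(h[...,0]<24)&(h[...,1]>75)).astype(np.uint8)
    k,l,st,ce=cv2.connectedComponentsWithStats(m); i=1+st[1:,4].argmax()
    cs=max(cv2.findContours((l==i).astype(np.uint8),0,1)[0],key=cv2.contourArea)
    rect=cv2.minAreaRect(cs); bx=cv2.boxPoints(rect)+[c0,r0]
    w=np.array([plane(KT,ET,u,v,.05) for u,v in bx]); c=w.mean(0)
    e=max((w[(i+1)%4]-w[i] for i in range(4)),key=lambda v:v[1]); e/=np.linalg.norm(e); yaw=np.arctan2(-e[0],e[1])
    print(n,st[i],c.round(4),'yaw',yaw.round(3),'sides',[np.linalg.norm(w[(i+1)%4]-w[i]).round(4) for i in (0,1)])
    x=np.array([e[1],-e[0],0]); 
    b=c-.05*x
    pts=[b+.05*e+[0,0,0],b-.05*e,b-.05*e-[0,0,.05],b+.05*e-[0,0,.05]]
    # rectified underside: corners TL,TR,BR,BL
    src=np.float32([proj(K,E,p) for p in pts]); print(src.round(1).tolist())
    M=cv2.getPerspectiveTransform(src,np.float32([[20,20],[380,20],[380,200],[20,200]]))
    out.append(cv2.warpPerspective(f,M,(400,220),flags=cv2.INTER_CUBIC))
im=np.vstack([np.hstack(out),np.hstack([cv2.resize(f[120:210,160:250],(370,370)),cv2.resize(f[210:300,255:345],(370,370)),np.zeros((370,60,3),np.uint8)])])
cv2.imwrite('pics/under.png',im[:,:,::-1])
E
```

```text
t: 11.05
position: [0.4436, 0.2354, 0.2452]
eef_rot: [[-1.0, 0.025, -0.003], [0.025, 1.0, -0.001], [0.002, -0.001, -1.0]]
force: [0.1, -0.3, -0.3]
grip_width: 0.545
finger_force: 0.0
L [  5   9  39  37 935] [0.5735 0.0575 0.05  ] yaw -0.341 sides [np.float64(0.0993), np.float64(0.1029)]
[[199.10000610351562, 159.89999389648438], [208.10000610351562, 181.39999389648438], [209.10000610351562, 193.39999389648438], [200.3000030517578, 171.89999389648438]]
R [ 15   7  32  31 955] [ 0.5815 -0.3236  0.05  ] yaw -0.02 sides [np.float64(0.1021), np.float64(0.0987)]
[[284.8999938964844, 242.0], [313.1000061035156, 268.70001220703125], [310.3999938964844, 280.0], [283.29998779296875, 253.60000610351562]]
```

View pics/under.png

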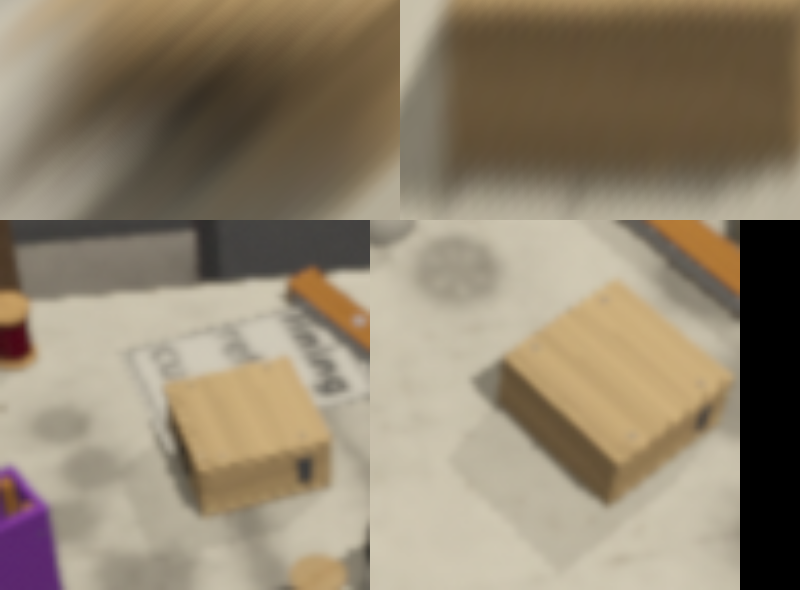

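Right underside (rectified, upper right) is plain. Left shows a dark mark at its centre, around (230,90). So the stamped crate is the left one, at (0.5735, 0.0575) with yaw -0.34, size and height consistent.

```bash
python3 -m creep '[[[0,0,0,0.105],[0,0,0,0.105],[0,0,0,0.105],[-20,-31,20,0],[-25,-31,30,0],[-25,-31,30,0],[-27,-31,30,0],[0,0,0,0],[0,0,0,0]]]';  python3 - <<'E'
from h import *
s=observe();p=s['position'];R=s['eef_rot']
for n,g in (('pre',(.4935,.0857,.02)),('under',(.526,.0742,.02))):
  print(n,(R.T@(np.array(g)-p)*1000).round(1))
E
```

```text
t: 12.05
position: [0.4932, 0.0842, 0.1367]
eef_rot: [[-0.941, 0.34, -0.002], [0.34, 0.941, 0.0], [0.002, -0.0, -1.0]]
force: [-0.1, 0.0, 0.5]
grip_width: 0.545
finger_force: 0.0
pre [  0.    1.5 116.7]
under [-34.5   1.7 116.6]
```

```bash
python3 -m creep '[[[0,2,39,0],[0,0,39,0],[0,0,38,0],[0,0,0,0],[-8,0,0,0],[-8,0,0,0],[-6,0,0,0],[-5,0,0,0],[-5,0,0,0]]]'; python3 -m creep '[[[-5,0,0,-0.02],[-5,0,0,-0.02],[-5,0,0,-0.02],[-5,0,0,-0.02],[-5,0,0,-0.025],[-5,0,0,-0.025],[-5,0,0,-0.025],[-5,0,0,-0.025],[-5,0,0,-0.025],[-5,0,0,-0.025],[-5,0,0,-0.025],[-5,0,0,-0.025],[-5,0,0,-0.025],[-5,0,0,-0.022]]]'; python3 - <<'E'
from h import *
f,K,E=cam('scene'); g,_,_=cam('top')
im=np.hstack([cv2.resize(f[90:220,170:300],(400,400)),cv2.resize(g[130:230,160:260],(400,400))])
cv2.imwrite('pics/push6.png',im[:,:,::-1])
E
```

```text
t: 12.95
position: [0.5247, 0.0769, 0.0221]
eef_rot: [[-0.942, 0.336, 0.001], [0.336, 0.942, 0.0], [-0.0, 0.0, -1.0]]
force: [-1.5, 1.1, 1.5]
grip_width: 0.545
finger_force: 1.1
t: 14.35
position: [0.593, 0.0633, 0.0212]
eef_rot: [[-1.0, 0.014, 0.0], [0.014, 1.0, 0.0], [-0.0, 0.0, -1.0]]
force: [-2.2, -0.4, 0.1]
grip_width: 0.542
finger_force: 0.5
```

View pics/push6.png

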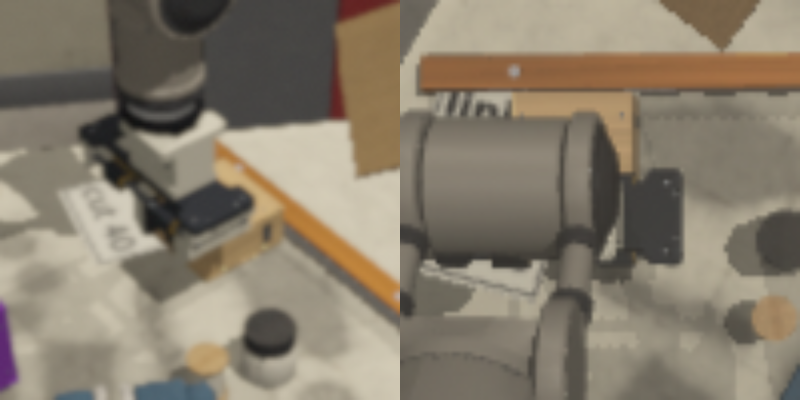

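The crate is aligned with the rail (top crop (575,125)) and about 10 mm short. I creep forward until the force rises.

```bash
python3 -m creep '[[[-3,0,0,0],[-3,0,0,0],[-2,0,0,0],[0,0,0,0]]]' | egrep 'pos|force'; python3 -m creep '[[[-2,0,0,0],[-1,0,0,0],[0,0,0,0]]]' | egrep 'pos|force'
```

```text
position: [0.601, 0.0632, 0.0213]
force: [-0.1, -1.1, -0.4]
finger_force: 0.0
position: [0.601, 0.0632, 0.0211]
force: [-9.2, 0.1, 6.8]
finger_force: 5.0
```

```bash
python3 -m creep '[[[-2,0,0,0],[0,0,0,0],[0,0,0,0]]]' | egrep 'pos|force'; python3 -m creep '[[[4,0,0,0],[8,0,0,0],[20,0,-20,0],[30,0,-40,0],[35,0,-40,0],[35,10,-40,0],[35,20,0,0],[35,30,0,0],[35,30,0,0],[0,30,0,0],[0,30,0,0],[0,0,0,0],[0,0,0,0]]]' | egrep 'pos|force'; python3 - <<'E'
from h import *
g,K,E=cam('top')
hsv=cv2.cvtColor(g,cv2.COLOR_RGB2HSV)
for n,(r0,r1,c0,c1) in dict(L=(153,200,180,235),R=(165,206,290,345)).items():
    h=hsv[r0:r1,c0:c1]
    m=((h[...,0]>9)&(h[...,0]<24)&(h[...,1]>75)).astype(np.uint8)
    k,l,st,ce=cv2.connectedComponentsWithStats(m); i=1+st[1:,4].argmax()
    cs=max(cv2.findContours((l==i).astype(np.uint8),0,1)[0],key=cv2.contourArea)
    bx=cv2.boxPoints(cv2.minAreaRect(cs))+[c0,r0]
    w=np.array([plane(K,E,u,v,.05) for u,v in bx]); print(n,w[:,:2].round(4).tolist(),w.mean(0).round(4))
f,_,_=cam('scene')
im=np.hstack([cv2.resize(f[90:220,170:300],(400,400)),cv2.resize(g[130:230,160:260],(400,400))])
cv2.imwrite('pics/end.png',im[:,:,::-1])
E
```

```text
position: [0.6009, 0.0631, 0.0211]
force: [-16.4, -2.1, 10.6]
finger_force: 8.4
position: [0.3755, 0.2163, 0.1559]
force: [0.4, -0.4, 0.3]
finger_force: 0.0
L [[0.7023, 0.1095], [0.7003, 0.0075], [0.6077, 0.0088], [0.6097, 0.1102]] [0.655 0.059 0.05 ]
R [[0.6318, -0.2741], [0.6298, -0.3761], [0.5311, -0.3727], [0.5332, -0.2712]] [ 0.5815 -0.3236  0.05  ]
```

View pics/end.png

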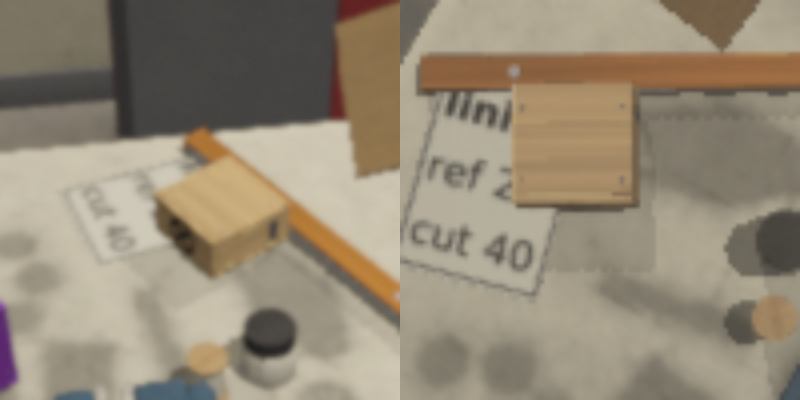

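The stamp shows on the crate's underside at (180,235). Its near edge at x = 0.609 puts the rim at 0.709, on the rail face, and the plain crate's rim is about 75 mm short.

```bash
python3 -c "
from h import *
print(finish_job())"
```

```text
the job is handed in; nothing more can be done
None
```

The job is handed in with no verdict shown: the left crate carried the stamp and lies with its open end against the rail (rim measured at the rail face, contact felt at 16 N), the plain right crate lies about 75 mm short of it, and the robot never touched the jar, spool or tin.

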